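Level the sprung caddy shelf with a ring spirit level, pressing all the while

ROBOT

A 6-joint arm with a two-finger parallel gripper is mounted at the origin on the work surface. World frame = base frame: x ahead of the robot, y to its left, z up, the work surface at z = 0. Lengths are in m, angles in rad, forces in N, time in s.
With the tool pointing down it reaches from about 0.35 to 0.975 m from the base axis. Payload 17.4 kg.
Tool frame: the origin (TCP) lies at the very end of the fingers, on their centre line; the grasp point (between the pads) lies 19 mm behind it; z points along the fingers, y is the direction in which the jaws open and shut (so a half turn about z gives the same grasp; the last joint's range is limited). The gripper opens to 85 mm and grips with 20 to 120 N. Pads are 22 mm wide; open, the fingers measure 114 mm over their backs; the gripper's body (76 mm by 85 mm) begins 54 mm behind the grasp point. The pads swing forward as they close: fully open they stand 13 mm farther back than shut.
Start: joints at [-1.355, 0.116, 1.442, -0, 1.584, -0.038], TCP at [0.169, -0.653, 0.207] pointing down, gripper open.
Joint ranges: [-2.83, 2.83], [-0.83, 2.19], [0.07, 2.5], [-1.14, 4.28], [0.01, 3], [-2.97, 2.97]. Speed limits (rad/s): [1.89, 1.89, 2.22, 3.14, 3.14, 3.14].

INTERFACE

Orientations are given as a 3x3 rotation matrix whose columns are the frame's x, y, z axes.
In Python, from workcell import bot, snapshot gives the robot as it stands. The module is installed in compiled form; this text tells all that it offers.
- The arm moves only by the shell command python3 -m creep 'ROWS' [FORCE]. ROWS is JSON, a list of rows, each an object of numbers: "grip": the opening, from 0 (shut) to 1 (fully open); "x", "y", "z": the shift along the tool's x, y, z as a fraction of full scale; "ax", "ay", "az": the turn, a rotation vector about the tool's x, y, z as a fraction of full scale. A call has 1 to 12 rows; each row is the pose to reach, as a shift and turn from the pose measured when the call began, along the tool's axes at that moment; what a row does not reach only later rows make up. Full scale, the value 1, is 0.5 m for a shift and 90 degrees for a turn. A row lasts 1/12 s, in which the tool goes at most 41.7 mm and 7.16 degrees, less where a joint would pass 70% of its speed; a pose out of reach is approached as far as the arm can. A call with a number of a shift or a turn outside -1 to 1 is refused whole. A call with a gripper value outside its range is refused whole. The fingers move at their own pace and stop on an object; FORCE is the grip in N (left out, the last holds). Time passes only in rows, so rows that repeat a pose let the fingers close. It gives the time, the measured TCP pose, the force and the opening at its end, in the units of the state.
- bot.state(): the state, without advancing time (a new reading comes with each control period).
- snapshot(name): name is "scene" or "top"; returns a dict with "img" (420x560x3 uint8, red, green, blue), "range_z" (420x560 float32, m along the optical axis (not along the pixel's ray), 0 where there is no reading), "K" (3x3 intrinsics, pixels), "position" and "rotation" of the camera in the world. Camera axes: x right, y down, z forward; pixel columns grow to the right and rows downward; lengths in m; the calibration is good to about 2 mm. A picture is of the moment at which its call begins.
- bot.hand_in(): hands the job in, once; it reports no verdict.
The state is a dict: "time": time; "joints": joint angles; "joint_velocities": joint speeds; "tau": joint torques, N m; "tool_pos": TCP position; "eef_rot": TCP orientation; "force": force on the tool from outside, world axes, zero at the start; "moment": the same for the moment, N m; "gripper_width": finger opening in m.
Only numpy, scipy, OpenCV 4.12 (cv2) and the standard library are available. Lean on these libraries where they do the work, as an engineer would, in place of code of your own. Each camera call takes 0.05 s, during which the arm holds its last target. There are 200 camera calls.

TASK

Level the upper shelf of the chrome caddy: pick up the blue spirit level by its fin and lay it flat on the shelf between the side rails, its ring hole around the black foot knob and its vial towards the hinge end. Then, pressing the level down onto the shelf with the fingers so that the sprung shelf is all the way down, turn the foot knob until the bubble sits centred between the two black lines, and finish there: still pressing down on the level with the fingers, shelf all the way down, bubble centred. Leave the jar, trimmer, comb and mirror where they are.

Things in the scene. Friction and masses are not known exactly. Their poses are not given: they have to be found in the camera images.
- level: blue spirit level, loose on the counter at the start, 0.22 to 0.35 kg. Plate 84 (x) by 210 (y) by 8 mm thick; origin at the centre of its underside, z up, y along its length to the vial end. At the origin stands a grip fin 16 mm wide (x), 36 mm long (y), its top 42 mm above the underside; round hole at y = -65 mm, vial at y = +65 mm
- level_hole (a point): centre of the level's round through hole (49 mm diameter) at the plate's underside, 65 mm in -y from the level's origin; axes as the level's. The plate reaches 42 mm from it to the sides; the fin begins 47 mm from it
- vial (a point): middle of the level's green vial, 26 mm above the underside. Vial along the level's y on a yellow block 30 by 70 mm, top 37 mm above the underside, with a white bubble 16 mm long and two black lines 21 mm apart
- bubble (a joint): place of the bubble along the level's y, m: 0 = centred, between the lines within -0.0025..0.0025, ends at +-0.016. It drifts to the higher end and settles in about 1.5 s, 0.5 m per rad of tilt (8.7 mm per degree); positive = vial end higher than hole end
- caddy: fixed chrome two-level caddy; origin on the counter below the upper shelf's middle. Lower tray x -80..170, y -150..150 mm, floor at 38 mm, wire rail to 58 mm. Upper shelf 110 mm (x), y -140..130 mm, top at 140 mm, with a low wire rail along each long side: 92 mm between them, tops 8 mm above the shelf. Hinge bar at y = +110 mm, foot knob at y = -90 mm
- shelf_seat (a point): point on the upper shelf's top surface on the knob's axis; z is the shelf's normal, y runs along the shelf to the hinge end (hinge 200 mm away). The level is seated when its hole is centred here, underside on the shelf, its y along this y
- shelf_mid (a point): point on the upper shelf's top surface 65 mm in +y of shelf_seat: where the origin of the seated level belongs
- knob_top (a point): centre of the top of the black foot knob: upright, round, 40 mm diameter, sides 38 mm high from the shelf; this point is 41 mm above the shelf, 33 mm above the seated level's plate. Fingers pointing down beside it can rest their tips on the plate while they turn it; a tight grip on the knob carries part of the push, so loosen it before the last press on the level
- foot_axis (a point): point on the knob's axis at its foot (on the shelf). Turning the knob clockwise seen from above raises the knob end: per rad 0.016 rad of shelf tilt, 3.2 mm of rise at the knob, about -8 mm of bubble. It needs about 0.2 N m and stays where left. At the start the knob end is too low by 0.8 to 1.5 rad of turning: always clockwise
- shelf (a joint): sprung seat of the upper shelf, rad: 0 = pressed all the way down on its foot, 0.008 = lifted by its spring (1.6 mm at the knob) when nobody presses. 5 to 9 N down at the knob end, on the level or the knob, closes it; press with 8 to 15 N. The bubble reads true only while it is down
- jar: amber glass jar with a dark lid, 56 mm diameter, 75 mm tall, on the lower tray; origin at its base. Leave alone
- trimmer: grey hair trimmer lying on the lower tray, 36 by 135 by 28 mm; origin at its underside. Leave alone
- comb: orange plastic comb lying on the counter, 170 mm long, 34 mm wide, 6 mm thick; origin under its middle, x along it. Leave alone
- mirror: round stand mirror on the counter, disc 144 mm across, 217 mm tall; origin under its base of 120 mm diameter. Leave alone
There are look-alikes about, which are no part of the job. Of the things shaped like the level, the blue one is meant.

How it is judged:
On the way:
1. the level lies flat on the upper shelf, its hole around the knob (horizontal distance between level_hole and shelf_seat below 0.007 m and z of level_hole in the frame of shelf_seat between -0.003 and 0.003 m and angle between the z axis of level and the z axis of shelf_seat, either way round below 0.02 rad and angle between the y axis of level and the y axis of shelf_seat, either way round below 0.1 rad and horizontal distance between level and shelf_mid below 0.02 m), for 0.2 s.
At the end, for the whole second after the job is handed in: level flat on the shelf (hole within 7 mm of the knob axis, middle within 20 mm of shelf_mid, within 0.1 rad along the shelf); fingers press on it with over 2 N; joint shelf under 0.003; bubble within 2.5 mm of centre, shelf within 0.01 rad of level, all through the last second (all of step 1 and value of joint bubble between -0.0025 and 0.0025 m and angle between shelf_seat's own z axis and vertical below 0.01 rad and value of joint shelf below 0.003 rad and contact force between the fingers and level above 2 N); the arm keeps its last pose, push and grip.
It fails at once if the jar is pushed more than 30 mm away or tipped over (distance of jar from where it was at the start of the episode above 0.03 m or angle between jar's own z axis and vertical above 0.5 rad).
It fails at once if the trimmer is pushed more than 30 mm away or tipped over (distance of trimmer from where it was at the start of the episode above 0.03 m or angle between trimmer's own z axis and vertical above 0.5 rad).
It fails at once if the comb is pushed more than 30 mm away or tipped over (distance of comb from where it was at the start of the episode above 0.03 m or angle between comb's own z axis and vertical above 0.5 rad).
It fails at once if the mirror is pushed more than 30 mm away or tipped over (distance of mirror from where it was at the start of the episode above 0.03 m or angle between mirror's own z axis and vertical above 0.5 rad).
It also fails if it takes over 72 s, if anything falls off the work surface, if the arm or the gripper's body presses on something with over 40 N, if the wrist force passes 120 N, or if a joint passes its speed limit or range.

## Working session

There is one attempt and no reset: what is moved stays moved. The work goes in short steps, Python scripts to look and compute and a shell command to move; the robot and the scene stay as the last step left them, time stands still between calls to the robot, and variables do not carry over. Pictures are saved under pics/ and viewed, about 8 in all and at most 12, crops included, and the job is handed in when it is done.

```bash
mkdir -p pics
cat > h.py <<'E'
import numpy as np, cv2
from workcell import bot, snapshot
def save(s,f,crop=None,k=1):
    im=cv2.cvtColor(s["img"],cv2.COLOR_RGB2BGR)
    if crop: a,b,c,d=crop; im=im[b:d,a:c]
    cv2.imwrite("pics/"+f,cv2.resize(im,None,fx=k,fy=k,interpolation=cv2.INTER_CUBIC))
def cloud(s):
    z=s["range_z"];v,u=np.mgrid[:z.shape[0],:z.shape[1]]
    K=s["K"];c=np.stack([(u-K[0,2])/K[0,0]*z,(v-K[1,2])/K[1,1]*z,z],-1)
    p=c@np.array(s["rotation"]).T+np.array(s["position"]);p[z==0]=np.nan
    return p
E
python3 - <<'E'
from h import *
a=snapshot("top");b=snapshot("scene")
for n,s in(("top",a),("scene",b)):
    np.savez("s_"+n,**s);print(n,s["position"],np.round(s["rotation"],3).tolist(),s["K"][0,0])
im=np.hstack([a["img"],b["img"]])
save(a,"top1.png",None,1.4);save(b,"scene1.png",None,1.4)
st=bot.state();print({k:np.round(v,3).tolist() for k,v in st.items()})
E
```

```text
top [0.42138011 0.18060749 1.16836863] [[-0.021, -0.997, 0.068], [-1.0, 0.022, 0.014], [-0.015, -0.068, -0.998]] 394.7872333555775
scene [1.14089219 0.83433102 1.01396051] [[-0.711, 0.499, -0.496], [0.703, 0.486, -0.52], [-0.018, -0.718, -0.696]] 515.6783793427725
{'time': 0.1, 'joints': [-1.355, 0.116, 1.442, 0.0, 1.584, -0.038], 'joint_velocities': [0.001, -0.0, -0.002, 0.001, -0.0, -0.0], 'tau': [0.004, -73.367, -63.379, 0.0, 0.005, 0.0], 'tool_pos': [0.169, -0.653, 0.207], 'eef_rot': [[0.968, 0.251, -0.0], [0.251, -0.968, 0.001], [0.0, -0.001, -1.0]], 'force': [0.189, -0.025, 0.307], 'moment': [-0.017, 0.031, 0.01], 'gripper_width': 0.086}
```

View pics/top1.png

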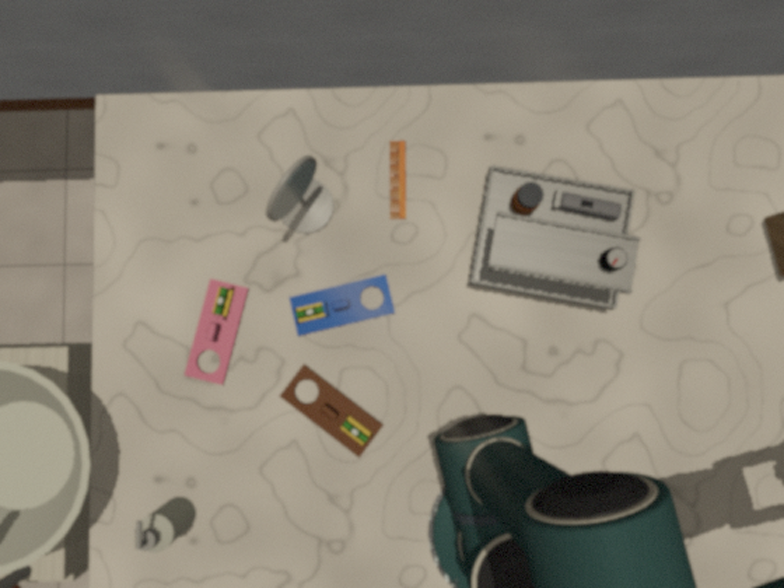

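View pics/scene1.png

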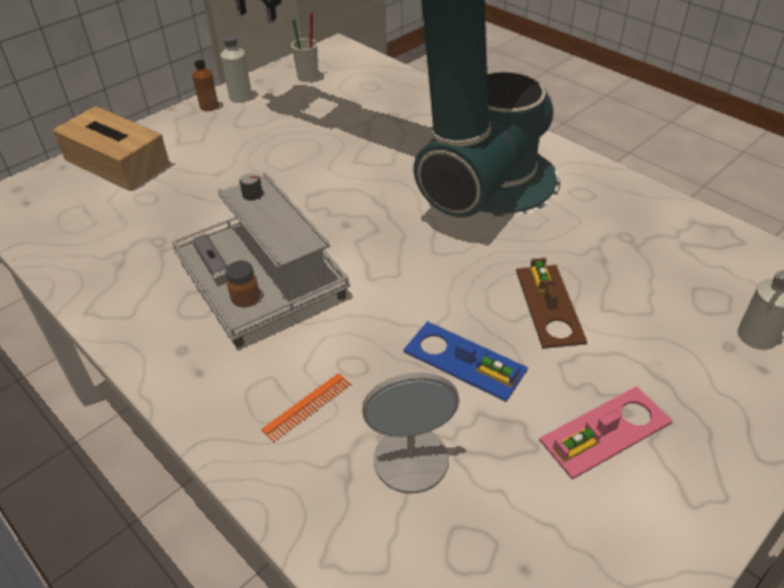

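Three levels are in view (top picture): blue (342,305), pink (217,332), brown (331,410). The blue one is meant: its vial is on the left (310,312) and its hole on the right (372,298). On the caddy, the knob is at (614,259) and the hinge end of the shelf is on the left.

Run:
```python
from h import *
for n in("top","scene"):
    s=dict(np.load(f"s_{n}.npz"));p=cloud(s);h=cv2.cvtColor(s["img"],cv2.COLOR_RGB2HSV)
    m=((h[...,0]>105)&(h[...,0]<125)&(h[...,1]>130)).astype(np.uint8)
    k,l,st,c=cv2.connectedComponentsWithStats(m);i=1+np.argmax(st[1:,4]);m=l==i
    m&=np.isfinite(p[...,2])
    q=p[m];z=np.median(q[:,2]);pl=q[abs(q[:,2]-z)<.006]
    cnt,_=cv2.findContours((l==i).astype(np.uint8),cv2.RETR_EXTERNAL,cv2.CHAIN_APPROX_NONE)
    cc=max(cnt,key=len)[:,0];
    # rays to plane z=0.008
    def ray(uv,zz):
        K=s["K"];d=np.stack([(uv[:,0]-K[0,2])/K[0,0],(uv[:,1]-K[1,2])/K[1,1],np.ones(len(uv))],-1)@s["rotation"].T
        return s["position"]+d*((zz-s["position"][2])/d[:,2])[:,None]
    r=cv2.minAreaRect(ray(cc.astype(float),.008)[:,:2].astype(np.float32)*1000);print(n,"z",z,"rect mm",r, st[i])
    fin=q[q[:,2]>.034];print("fin",len(fin),fin.mean(0) if len(fin) else 0)
    # hole = non-blue hole
    cn,hi=cv2.findContours((l==i).astype(np.uint8),cv2.RETR_CCOMP,cv2.CHAIN_APPROX_NONE)
    for a,b in zip(cn,hi[0]):
        if b[3]>=0 and cv2.contourArea(a)>30:
            w=ray(a[:,0].astype(float),.008)[:,:2]*1000;print(" inner",cv2.minEnclosingCircle(w.astype(np.float32)),w.mean(0))
    # caddy shelf: points z 0.12..0.15
    X=p;w=(X[...,2]>.125)&(X[...,2]<.15)&(X[...,1]<.1)&(X[...,0]>.4)&(X[...,0]<.95)&(X[...,1]>-.4)
    g=X[w];r=cv2.minAreaRect(g[:,:2].astype(np.float32)*1000);print(" shelf",len(g),r,np.median(g[:,2]))
    A=np.c_[g[:,:2],np.ones(len(g))];print("  plane",np.linalg.lstsq(A,g[:,2],rcond=None)[0])
    w=(X[...,2]>.165)&(X[...,2]<.2)&(X[...,0]>.4)&(X[...,0]<.95)&(X[...,1]<.1)&(X[...,1]>-.4);g=X[w]
    print(" knob",len(g),np.median(g,0),g.min(0),g.max(0))
```

```text
top z 0.008001620187773506 rect mm ((437.0502624511719, 362.92950439453125), (35.59477996826172, 87.84693145751953), 27.288759231567383) [213 219  31  19 204]
fin 4 [0.46850579 0.32920129 0.0417919 ]
 shelf 4057 ((558.0046997070312, -116.08236694335938), (270.4878845214844, 110.98226928710938), 78.46913146972656) 0.13916706644894838
  plane [0.0034792  0.00750704 0.13852762]
 knob 222 [ 0.54062776 -0.19658476  0.17767575] [ 0.52107009 -0.21841345  0.16509714] [ 0.55936475 -0.17930684  0.18444123]
scene z 0.007619521200925794 rect mm ((475.7971496582031, 316.05462646484375), (82.0216064453125, 206.35150146484375), 12.068033218383789) [ 290  231   86   54 1326]
fin 99 [0.47129851 0.33384505 0.03915064]
 inner ((465.22943115234375, 309.77752685546875), 23.83485984802246) [468.3089755  311.13736659]
 inner ((489.7601318359375, 252.46189880371094), 28.468576431274414) [490.38731964 253.09122155]
 shelf 2506 ((557.585693359375, -114.97560119628906), (275.4678955078125, 109.493408203125), 78.35688781738281) 0.13874776937324995
  plane [-0.00282789  0.00440257  0.14119689]
 knob 145 [ 0.54273411 -0.19082328  0.17665404] [ 0.52146811 -0.21523186  0.16562415] [ 0.56010913 -0.17432715  0.18280628]
```

```bash
python3 - <<'E'
from h import *
s=dict(np.load("s_top.npz"));save(s,"crop.png",(130,180,300,340),4)
h=cv2.cvtColor(s["img"],cv2.COLOR_RGB2HSV);p=cloud(s)
m=np.zeros(h.shape[:2],np.uint8);m[190:245,200:290]=1
m&=((h[...,1]>100)&(h[...,0]>95)&(h[...,0]<130)).astype(np.uint8)
w=p[(m>0)&(abs(p[...,2]-.008)<.006)];print(len(w),cv2.minAreaRect(w[:,:2].astype(np.float32)*1000))
E
python3 -m creep '[{"x":0.77,"y":-0.736,"z":-0.186,"az":-0.5,"grip":1},{"x":0.77,"y":-0.736,"z":-0.186,"az":-0.5,"grip":1},{"x":0.77,"y":-0.736,"z":-0.186,"az":-0.5,"grip":1},{"x":0.77,"y":-0.736,"z":-0.186,"az":-0.5,"grip":1},{"x":0.77,"y":-0.736,"z":-0.186,"az":-0.5,"grip":1},{"x":0.77,"y":-0.736,"z":-0.186,"az":-0.5,"grip":1},{"x":0.77,"y":-0.736,"z":-0.186,"az":-0.5,"grip":1},{"x":0.77,"y":-0.736,"z":-0.186,"az":-0.5,"grip":1},{"x":0.77,"y":-0.736,"z":-0.186,"az":-0.5,"grip":1},{"x":0.77,"y":-0.736,"z":-0.186,"az":-0.5,"grip":1},{"x":0.77,"y":-0.736,"z":-0.186,"az":-0.5,"grip":1},{"x":0.77,"y":-0.736,"z":-0.186,"az":-0.5,"grip":1}]' 40
```

```text
709 ((475.27093505859375, 314.8012390136719), (77.82864379882812, 202.60182189941406), 12.138873100280762)invalid input
```

View pics/crop.png

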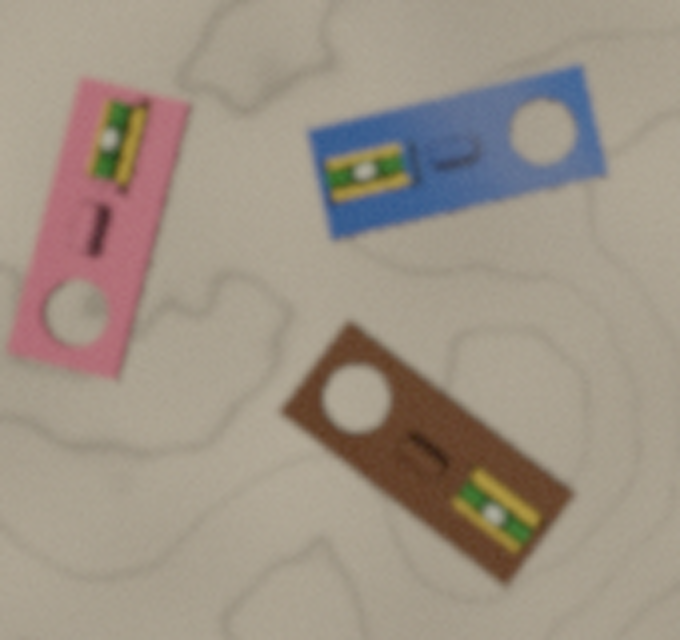

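The crop confirms the blue level: hole at (543,130), fin at (455,150), vial at (365,172). The move was refused, so I'll try it with every key given.

```bash
python3 -m creep '[{"grip":1,"x":0.77,"y":-0.736,"z":-0.186,"ax":0,"ay":0,"az":-0.5},{"grip":1,"x":0.77,"y":-0.736,"z":-0.186,"ax":0,"ay":0,"az":-0.5},{"grip":1,"x":0.77,"y":-0.736,"z":-0.186,"ax":0,"ay":0,"az":-0.5},{"grip":1,"x":0.77,"y":-0.736,"z":-0.186,"ax":0,"ay":0,"az":-0.5},{"grip":1,"x":0.77,"y":-0.736,"z":-0.186,"ax":0,"ay":0,"az":-0.5},{"grip":1,"x":0.77,"y":-0.736,"z":-0.186,"ax":0,"ay":0,"az":-0.5},{"grip":1,"x":0.77,"y":-0.736,"z":-0.186,"ax":0,"ay":0,"az":-0.5},{"grip":1,"x":0.77,"y":-0.736,"z":-0.186,"ax":0,"ay":0,"az":-0.5},{"grip":1,"x":0.77,"y":-0.736,"z":-0.186,"ax":0,"ay":0,"az":-0.5},{"grip":1,"x":0.77,"y":-0.736,"z":-0.186,"ax":0,"ay":0,"az":-0.5},{"grip":1,"x":0.77,"y":-0.736,"z":-0.186,"ax":0,"ay":0,"az":-0.5},{"grip":1,"x":0.77,"y":-0.736,"z":-0.186,"ax":0,"ay":0,"az":-0.5}]' 40
```

```text
time: 1.1
tool_pos: [0.4291, -0.2325, 0.2935]
eef_rot: [[0.507, 0.862, -0.0], [0.862, -0.507, 0.001], [0.001, -0.0, -1.0]]
force: [1.6, -1.0, -0.5]
gripper_width: 0.0853
```

```bash
cat >> h.py <<'E'
from scipy.spatial.transform import Rotation as Ro
def goal(x,y,z,yaw):
    "fractions to reach TCP xyz, tool down, tool y at world angle yaw (deg)"
    s=bot.state();R=np.array(s["eef_rot"]);a=np.radians(yaw);Y=np.array([np.cos(a),np.sin(a),0]);Z=np.array([0,0,-1.])
    G=np.c_[np.cross(Y,Z),Y,Z];d=R.T@(np.array([x,y,z])-s["tool_pos"])/.5
    r=Ro.from_matrix(R.T@G).as_rotvec()/(np.pi/2)
    print("t",round(s["time"],2),"shift",np.round(d,4),"turn",np.round(r,4),"F",np.round(s["force"],1),"w",round(s["gripper_width"],4),"pos",np.round(s["tool_pos"],4),"q6",round(s["joints"][5],2))
E
python3 -c "
from h import *
goal(.4757,.3155,.14,12.1)"
```

```text
t 1.1 shift [ 0.9917 -0.4753  0.308 ] turn [-1.00e-04 -6.00e-04 -4.73e-01] F [ 1.6 -1.  -0.5] w 0.0853 pos [ 0.4291 -0.2325  0.2935] q6 -0.02
```

```bash
python3 -m creep '[{"grip":1,"x":0.992,"y":-0.475,"z":0.308,"ax":0,"ay":0,"az":-0.473},{"grip":1,"x":0.992,"y":-0.475,"z":0.308,"ax":0,"ay":0,"az":-0.473},{"grip":1,"x":0.992,"y":-0.475,"z":0.308,"ax":0,"ay":0,"az":-0.473},{"grip":1,"x":0.992,"y":-0.475,"z":0.308,"ax":0,"ay":0,"az":-0.473},{"grip":1,"x":0.992,"y":-0.475,"z":0.308,"ax":0,"ay":0,"az":-0.473},{"grip":1,"x":0.992,"y":-0.475,"z":0.308,"ax":0,"ay":0,"az":-0.473},{"grip":1,"x":0.992,"y":-0.475,"z":0.308,"ax":0,"ay":0,"az":-0.473},{"grip":1,"x":0.992,"y":-0.475,"z":0.308,"ax":0,"ay":0,"az":-0.473},{"grip":1,"x":0.992,"y":-0.475,"z":0.308,"ax":0,"ay":0,"az":-0.473},{"grip":1,"x":0.992,"y":-0.475,"z":0.308,"ax":0,"ay":0,"az":-0.473},{"grip":1,"x":0.992,"y":-0.475,"z":0.308,"ax":0,"ay":0,"az":-0.473},{"grip":1,"x":0.992,"y":-0.475,"z":0.308,"ax":0,"ay":0,"az":-0.473}]' 40
python3 -c "
from h import *
goal(.4757,.3155,.1,12.1)"
```

```text
time: 2.1
tool_pos: [0.4693, 0.2477, 0.1588]
eef_rot: [[-0.21, 0.978, 0.0], [0.978, 0.21, 0.001], [0.001, 0.0, -1.0]]
force: [0.4, -0.2, 0.3]
gripper_width: 0.0857
t 2.1 shift [0.1298 0.0409 0.1177] turn [ 0.0001 -0.0006  0.0002] F [ 0.4 -0.2  0.3] w 0.0857 pos [0.4693 0.2477 0.1588] q6 0.23
```

```bash
python3 -m creep '[{"grip":1,"x":0.13,"y":0.041,"z":0.188,"ax":0,"ay":0,"az":0},{"grip":1,"x":0.13,"y":0.041,"z":0.188,"ax":0,"ay":0,"az":0},{"grip":1,"x":0.13,"y":0.041,"z":0.188,"ax":0,"ay":0,"az":0},{"grip":1,"x":0.13,"y":0.041,"z":0.188,"ax":0,"ay":0,"az":0},{"grip":1,"x":0.13,"y":0.041,"z":0.188,"ax":0,"ay":0,"az":0}]' 40
python3 - <<'E'
from h import *
s=snapshot("scene");save(s,"s3.png",(250,150,430,310),4)
goal(.4757,.3155,.014,12.1)
E
```

```text
time: 2.52
tool_pos: [0.4747, 0.3157, 0.0631]
eef_rot: [[-0.211, 0.977, -0.003], [0.977, 0.211, -0.001], [-0.0, -0.003, -1.0]]
force: [-0.4, 0.5, 0.2]
gripper_width: 0.0854
t 2.57 shift [-1.000e-04  3.000e-04  1.019e-01] turn [-0.0004 -0.0003  0.0007] F [-0.5 -0.3  0.5] w 0.0858 pos [0.4756 0.3155 0.0649] q6 0.33
```

View pics/s3.png

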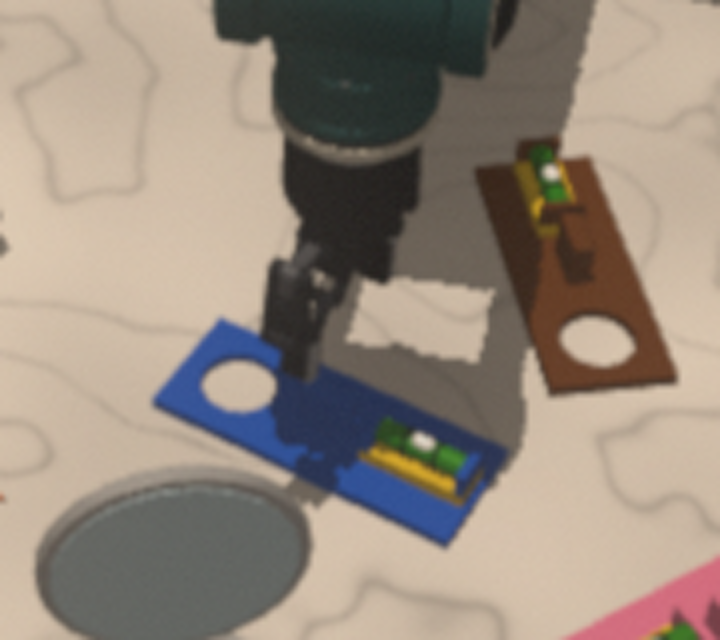

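The gripper stands over the blue level; its near finger, at (295,330), covers the fin. Descending and closing.

```bash
python3 -m creep '[{"grip":1,"x":0,"y":0,"z":0.05,"ax":0,"ay":0,"az":0},{"grip":1,"x":0,"y":0,"z":0.102,"ax":0,"ay":0,"az":0},{"grip":1,"x":0,"y":0,"z":0.102,"ax":0,"ay":0,"az":0},{"grip":0,"x":0,"y":0,"z":0.102,"ax":0,"ay":0,"az":0},{"grip":0,"x":0,"y":0,"z":0.102,"ax":0,"ay":0,"az":0},{"grip":0,"x":0,"y":0,"z":0.102,"ax":0,"ay":0,"az":0},{"grip":0,"x":0,"y":0,"z":0.102,"ax":0,"ay":0,"az":0},{"grip":0,"x":0,"y":0,"z":0.102,"ax":0,"ay":0,"az":0},{"grip":0,"x":0,"y":0,"z":0.102,"ax":0,"ay":0,"az":0},{"grip":0,"x":0,"y":0,"z":0.102,"ax":0,"ay":0,"az":0}]' 70
python3 -m creep '[{"grip":0,"x":0,"y":0,"z":0,"ax":0,"ay":0,"az":0},{"grip":0,"x":0,"y":0,"z":0,"ax":0,"ay":0,"az":0},{"grip":0,"x":0,"y":0,"z":0,"ax":0,"ay":0,"az":0},{"grip":0,"x":0,"y":0,"z":-0.1,"ax":0,"ay":0,"az":0},{"grip":0,"x":0,"y":0,"z":-0.2,"ax":0,"ay":0,"az":0},{"grip":0,"x":0,"y":0,"z":-0.3,"ax":0,"ay":0,"az":0},{"grip":0,"x":0,"y":0,"z":-0.4,"ax":0,"ay":0,"az":0},{"grip":0,"x":0,"y":0,"z":-0.5,"ax":0,"ay":0,"az":0},{"grip":0,"x":0,"y":0,"z":-0.5,"ax":0,"ay":0,"az":0},{"grip":0,"x":0,"y":0,"z":-0.5,"ax":0,"ay":0,"az":0}]' 70
python3 -c "
from h import *
goal(.5538,-.1355,.27,-11.6)"
```

```text
time: 3.4
tool_pos: [0.4759, 0.3157, 0.015]
eef_rot: [[-0.211, 0.978, 0.0], [0.978, 0.211, 0.001], [0.001, 0.001, -1.0]]
force: [-2.0, -1.5, 8.0]
gripper_width: 0.0129
time: 4.23
tool_pos: [0.4772, 0.3164, 0.2739]
eef_rot: [[-0.211, 0.977, 0.009], [0.978, 0.211, 0.006], [0.004, 0.01, -1.0]]
force: [1.1, 0.5, -2.0]
gripper_width: 0.0124
t 4.23 shift [-0.9157 -0.0407  0.0038] turn [ 0.0059 -0.0039  0.2641] F [ 1.1  0.5 -2. ] w 0.0124 pos [0.4772 0.3164 0.2739] q6 0.33
```

```bash
python3 -m creep '[{"grip":0,"x":-0.07,"y":-0.003,"z":0.004,"ax":0,"ay":0,"az":0.02},{"grip":0,"x":-0.14,"y":-0.006,"z":0.004,"ax":0,"ay":0,"az":0.04},{"grip":0,"x":-0.21,"y":-0.01,"z":0.004,"ax":0,"ay":0,"az":0.06},{"grip":0,"x":-0.28,"y":-0.013,"z":0.004,"ax":0,"ay":0,"az":0.08},{"grip":0,"x":-0.35,"y":-0.016,"z":0.004,"ax":0,"ay":0,"az":0.1},{"grip":0,"x":-0.42,"y":-0.02,"z":0.004,"ax":0,"ay":0,"az":0.12},{"grip":0,"x":-0.5,"y":-0.023,"z":0.004,"ax":0,"ay":0,"az":0.15},{"grip":0,"x":-0.58,"y":-0.026,"z":0.004,"ax":0,"ay":0,"az":0.17},{"grip":0,"x":-0.66,"y":-0.03,"z":0.004,"ax":0,"ay":0,"az":0.19},{"grip":0,"x":-0.74,"y":-0.033,"z":0.004,"ax":0,"ay":0,"az":0.21},{"grip":0,"x":-0.82,"y":-0.037,"z":0.004,"ax":0,"ay":0,"az":0.24},{"grip":0,"x":-0.88,"y":-0.04,"z":0.004,"ax":0,"ay":0,"az":0.264}]' 70
python3 -c "
from h import *
goal(.5538,-.1355,.24,-11.6)"
```

```text
time: 5.23
tool_pos: [0.5502, -0.1209, 0.2692]
eef_rot: [[0.204, 0.979, 0.008], [0.979, -0.204, 0.006], [0.007, 0.007, -1.0]]
force: [-0.6, 0.1, -4.0]
gripper_width: 0.0124
t 5.23 shift [-0.0276  0.0125  0.0582] turn [ 0.0045 -0.0047 -0.0021] F [-0.6  0.1 -4. ] w 0.0124 pos [ 0.5502 -0.1209  0.2692] q6 -0.06
```

```bash
python3 -m creep '[{"grip":0,"x":-0.014,"y":0.006,"z":0.03,"ax":0.004,"ay":-0.004,"az":-0.002},{"grip":0,"x":-0.028,"y":0.0125,"z":0.058,"ax":0.004,"ay":-0.004,"az":-0.002},{"grip":0,"x":-0.028,"y":0.0125,"z":0.058,"ax":0.004,"ay":-0.004,"az":-0.002},{"grip":0,"x":-0.028,"y":0.0125,"z":0.058,"ax":0.004,"ay":-0.004,"az":-0.002},{"grip":0,"x":-0.028,"y":0.0125,"z":0.058,"ax":0.004,"ay":-0.004,"az":-0.002}]' 70
cat > lv.py <<'E'
from h import *
def level(s,box):
    p=cloud(s);h=cv2.cvtColor(s["img"],cv2.COLOR_RGB2HSV)
    x0,x1,y0,y1,z0,z1=box
    w=(h[...,0]>95)&(h[...,0]<130)&(h[...,1]>100)&(p[...,0]>x0)&(p[...,0]<x1)&(p[...,1]>y0)&(p[...,1]<y1)&(p[...,2]>z0)&(p[...,2]<z1)
    q=p[w]
    for _ in range(3):
        A=np.c_[q[:,:2],np.ones(len(q))];c=np.linalg.lstsq(A,q[:,2],rcond=None)[0];q=q[abs(A@c-q[:,2])<.005]
    print(len(q),"plane slopes",c[:2].round(4),"z",np.median(q[:,2]).round(4),"rect",cv2.minAreaRect(q[:,:2].astype(np.float32)*1000))
E
python3 - <<'E'
from lv import *
a=snapshot("top");b=snapshot("scene")
for s in(a,b): level(s,(.4,.7,-.35,.1,.18,.28))
im=np.hstack([a["img"][110:260,320:480],b["img"][60:210,130:290]])
save({"img":im},"s4.png",None,2.4)
goal(.5538,-.1355,.24,-11.6)
E
```

```text
time: 5.65
tool_pos: [0.5537, -0.1346, 0.2403]
eef_rot: [[0.2, 0.98, 0.001], [0.98, -0.2, 0.001], [0.001, 0.001, -1.0]]
force: [0.5, -0.2, -3.2]
gripper_width: 0.0126
891 plane slopes [ 0.0071 -0.015 ] z 0.2331 rect ((553.62451171875, -133.29464721679688), (207.61219787597656, 81.69065856933594), 78.83202362060547)
539 plane slopes [-0.0148 -0.0038] z 0.2338 rect ((555.3884887695312, -134.32177734375), (215.85116577148438, 80.26819610595703), 78.17798614501953)
t 5.75 shift [-0.0017  0.0001  0.002 ] turn [ 0.0013 -0.0008  0.0008] F [-0.2  0.4 -3.8] w 0.0126 pos [ 0.5539 -0.1347  0.241 ] q6 -0.08
```

View pics/s4.png

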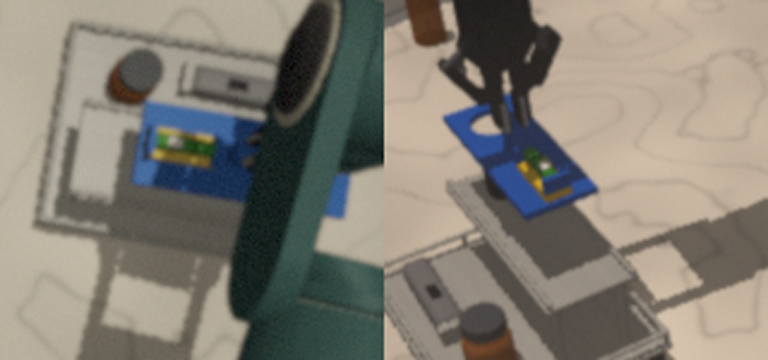

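The level hangs straight over the shelf, with its hole over the knob and its vial towards the hinge. The scene half shows the hole at (490,125) and the vial at (543,170). Lowering it over the knob.

```bash
python3 -m creep '[{"grip":0,"x":-0.001,"y":0,"z":0.03,"ax":0,"ay":0,"az":0},{"grip":0,"x":-0.001,"y":0,"z":0.06,"ax":0,"ay":0,"az":0},{"grip":0,"x":-0.001,"y":0,"z":0.09,"ax":0,"ay":0,"az":0},{"grip":0,"x":-0.001,"y":0,"z":0.115,"ax":0,"ay":0,"az":0},{"grip":0,"x":-0.001,"y":0,"z":0.135,"ax":0,"ay":0,"az":0},{"grip":0,"x":-0.001,"y":0,"z":0.135,"ax":0,"ay":0,"az":0},{"grip":0,"x":-0.001,"y":0,"z":0.135,"ax":0,"ay":0,"az":0}]' 70
python3 - <<'E'
from lv import *
b=snapshot("scene");level(b,(.4,.7,-.35,.1,.12,.28));level(snapshot("top"),(.4,.7,-.35,.1,.12,.28))
goal(.5538,-.1345,.155,-11.6)
E
```

```text
time: 6.33
tool_pos: [0.5538, -0.1351, 0.1729]
eef_rot: [[0.2, 0.98, 0.001], [0.98, -0.2, 0.001], [0.001, 0.001, -1.0]]
force: [0.7, 0.3, -3.5]
gripper_width: 0.0122
504 plane slopes [-0.0182 -0.0024] z 0.166 rect ((555.1552734375, -135.195556640625), (215.01187133789062, 80.4072036743164), 78.51399230957031)
822 plane slopes [ 0.0038 -0.0138] z 0.1665 rect ((553.9739990234375, -134.44174194335938), (208.10598754882812, 81.884521484375), 78.46714782714844)
t 6.43 shift [ 0.0012 -0.0013  0.0384] turn [ 0.0019 -0.0007  0.0008] F [-0.1 -0.8 -3.4] w 0.0129 pos [ 0.5543 -0.1352  0.1742] q6 -0.08
```

```bash
python3 -m creep '[{"grip":0,"x":0,"y":0,"z":0.012,"ax":0,"ay":0,"az":0},{"grip":0,"x":0,"y":0,"z":0.024,"ax":0,"ay":0,"az":0},{"grip":0,"x":0,"y":0,"z":0.032,"ax":0,"ay":0,"az":0},{"grip":0,"x":0,"y":0,"z":0.037,"ax":0,"ay":0,"az":0},{"grip":0,"x":0,"y":0,"z":0.039,"ax":0,"ay":0,"az":0},{"grip":0,"x":0,"y":0,"z":0.039,"ax":0,"ay":0,"az":0}]' 70
python3 -c "
from h import *
goal(.5538,-.1345,.155,-11.6)"
```

```text
time: 6.93
tool_pos: [0.5543, -0.1351, 0.1545]
eef_rot: [[0.2, 0.98, 0.003], [0.98, -0.2, 0.001], [0.001, 0.003, -1.0]]
force: [0.4, 0.5, -2.8]
gripper_width: 0.0126
t 6.93 shift [ 0.0011 -0.0012 -0.001 ] turn [ 0.0017 -0.0008  0.0008] F [ 0.4  0.5 -2.8] w 0.0126 pos [ 0.5543 -0.1351  0.1545] q6 -0.08
```

```bash
python3 -m creep '[{"grip":0,"x":0,"y":0,"z":0.002,"ax":0,"ay":0,"az":0},{"grip":0,"x":0,"y":0,"z":0.004,"ax":0,"ay":0,"az":0},{"grip":0,"x":0,"y":0,"z":0.004,"ax":0,"ay":0,"az":0}]' 70
python3 -m creep '[{"grip":0,"x":0,"y":0,"z":0.001,"ax":0,"ay":0,"az":0},{"grip":0,"x":0,"y":0,"z":0.002,"ax":0,"ay":0,"az":0},{"grip":0,"x":0,"y":0,"z":0.002,"ax":0,"ay":0,"az":0}]' 70
```

```text
time: 7.18
tool_pos: [0.5545, -0.1353, 0.1535]
eef_rot: [[0.2, 0.98, 0.004], [0.98, -0.2, 0.0], [0.001, 0.004, -1.0]]
force: [-3.6, 0.8, 7.2]
gripper_width: 0.0122
time: 7.43
tool_pos: [0.5547, -0.1354, 0.1534]
eef_rot: [[0.2, 0.98, 0.005], [0.98, -0.2, -0.0], [0.001, 0.005, -1.0]]
force: [-3.4, -0.0, 7.3]
gripper_width: 0.0125
```

```bash
python3 -m creep '[{"grip":0.5,"x":0,"y":0,"z":-0.001,"ax":0,"ay":0,"az":0},{"grip":0.5,"x":0,"y":0,"z":-0.002,"ax":0,"ay":0,"az":0},{"grip":0.5,"x":0,"y":0,"z":-0.002,"ax":0,"ay":0,"az":0},{"grip":0.5,"x":0,"y":0,"z":-0.002,"ax":0,"ay":0,"az":0},{"grip":0.5,"x":0,"y":0,"z":-0.04,"ax":0,"ay":0,"az":0},{"grip":0.6,"x":0,"y":0,"z":-0.1,"ax":0,"ay":0,"az":0},{"grip":0.7,"x":0,"y":0,"z":-0.14,"ax":0,"ay":0,"az":0},{"grip":0.7,"x":0,"y":0,"z":-0.14,"ax":0,"ay":0,"az":0}]' 70
python3 - <<'E'
from lv import *
a=snapshot("top");b=snapshot("scene")
for s in(a,b):
    level(s,(.4,.7,-.35,.1,.12,.2))
im=np.hstack([a["img"][110:260,320:480],b["img"][60:210,130:290]])
save({"img":im},"s5.png",None,2.4)
goal(.541,-.198,.23,-11.6)
E
```

```text
time: 8.1
tool_pos: [0.5555, -0.1357, 0.2281]
eef_rot: [[0.2, 0.98, 0.01], [0.98, -0.2, -0.002], [0.0, 0.011, -1.0]]
force: [0.1, -0.4, 0.4]
gripper_width: 0.0594
663 plane slopes [-0.0008  0.0001] z 0.1477 rect ((562.23974609375, -101.19645690917969), (137.88511657714844, 82.45011901855469), 78.45991516113281)
462 plane slopes [-0.0055  0.0235] z 0.1467 rect ((556.3067016601562, -133.12118530273438), (216.93553161621094, 82.614501953125), 77.68904876708984)
t 8.2 shift [-0.128  -0.0015 -0.0125] turn [ 0.0038 -0.0005  0.0008] F [-1.3  0.6 -0.6] w 0.0601 pos [ 0.5546 -0.1355  0.2238] q6 -0.08
```

View pics/s5.png

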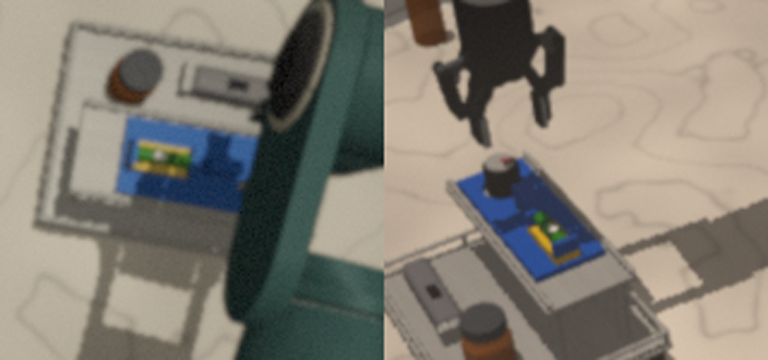

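The level is seated between the rails. In the scene half the knob comes up through the hole at (500,175) and the bubble sits towards the hinge end at (552,228). Next I'll move over the knob and set up the bubble reader.

```bash
python3 -m creep '[{"grip":0.7,"x":-0.07,"y":-0.001,"z":-0.012,"ax":0,"ay":0,"az":-0.07},{"grip":0.7,"x":-0.128,"y":-0.0015,"z":-0.012,"ax":0.004,"ay":0,"az":-0.14},{"grip":0.7,"x":-0.128,"y":-0.0015,"z":-0.012,"ax":0.004,"ay":0,"az":-0.22},{"grip":0.7,"x":-0.128,"y":-0.0015,"z":-0.012,"ax":0.004,"ay":0,"az":-0.29},{"grip":0.7,"x":-0.128,"y":-0.0015,"z":-0.012,"ax":0.004,"ay":0,"az":-0.36},{"grip":0.7,"x":-0.128,"y":-0.0015,"z":-0.012,"ax":0.004,"ay":0,"az":-0.43},{"grip":0.7,"x":-0.128,"y":-0.0015,"z":-0.012,"ax":0.004,"ay":0,"az":-0.462},{"grip":0.7,"x":-0.128,"y":-0.0015,"z":-0.012,"ax":0.004,"ay":0,"az":-0.462}]' 70
cat > bub.py <<'E'
from h import *
def bubble(n="scene",N=4,sh=(0,0),out=None,slope=0):
    a=np.radians(78.4);Y=np.array([np.cos(a),np.sin(a),0]);X=np.array([Y[1],-Y[0],0])
    s=[snapshot(n) for _ in range(N)];im=np.mean([q["img"] for q in s],0).astype(np.float32);s=s[0]
    c=np.array([.554,-.1343,.139])+.065*Y+[0,0,.026]
    L=np.arange(-45,46,.5);W=np.arange(-25,26,.5)
    P=c+(L[None,:,None]*Y+W[:,None,None]*X)/1000
    q=(P-s["position"])@np.array(s["rotation"]);K=s["K"]
    u=(K[0,0]*q[...,0]/q[...,2]+K[0,2]).astype(np.float32);v=(K[1,1]*q[...,1]/q[...,2]+K[1,2]).astype(np.float32)
    r=cv2.remap(im,u,v,cv2.INTER_CUBIC)
    np.savez("bub_"+n,r=r)
    if out: cv2.imwrite("pics/"+out,cv2.resize(np.clip(r,0,255).astype(np.uint8)[...,::-1],None,fx=4,fy=4,interpolation=cv2.INTER_CUBIC))
    return r
E
python3 - <<'E'
from bub import *
r=np.vstack([np.pad(bubble(n),((0,6),(0,0),(0,0))) for n in("scene","top")])
cv2.imwrite("pics/b1.png",cv2.resize(np.clip(r,0,255).astype(np.uint8)[...,::-1],None,fx=2.7,fy=2.7,interpolation=cv2.INTER_CUBIC))
goal(.541,-.198,.155,30)
b=snapshot("scene");p=cloud(b);w=(p[...,2]>.165)&(p[...,2]<.186)&(abs(p[...,0]-.541)<.03)&(abs(p[...,1]+.198)<.03);g=p[w];print(g.min(0),g.max(0),len(g))
E
```

```text
time: 8.87
tool_pos: [0.5407, -0.1979, 0.2282]
eef_rot: [[-0.503, 0.864, -0.002], [0.864, 0.503, -0.001], [0.0, -0.002, -1.0]]
force: [0.1, -0.4, -0.2]
gripper_width: 0.06
t 9.27 shift [2.000e-04 1.000e-04 1.493e-01] turn [-0.0005  0.0007  0.0001] F [ 0.1 -0.8 -0.6] w 0.0598 pos [ 0.541  -0.198   0.2297] q6 -0.92
[ 0.52082339 -0.21989479  0.16508716] [ 0.55998239 -0.17722715  0.18270181] 145
```

View pics/b1.png

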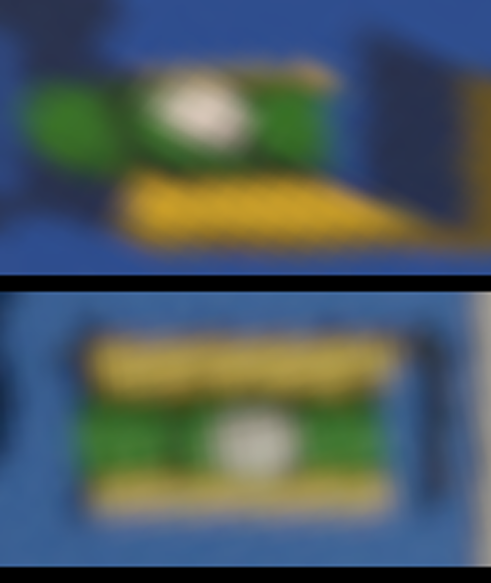

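In the top view (lower half of the picture) the bubble is at x≈255 px. The block's centre is at ≈240 and the left line at ≈180, so it reads about +3 mm with the spring up. That fits roughly 0.9 rad of turning to do. Descending on the knob.

```bash
python3 -m creep '[{"grip":0.7,"x":0,"y":0,"z":0.05,"ax":0,"ay":0,"az":0},{"grip":0.7,"x":0,"y":0,"z":0.1,"ax":0,"ay":0,"az":0},{"grip":0.7,"x":0,"y":0,"z":0.14,"ax":0,"ay":0,"az":0},{"grip":0.7,"x":0,"y":0,"z":0.157,"ax":0,"ay":0,"az":0},{"grip":0.7,"x":0,"y":0,"z":0.157,"ax":0,"ay":0,"az":0},{"grip":0.7,"x":0,"y":0,"z":0.157,"ax":0,"ay":0,"az":0}]' 40
python3 -m creep '[{"grip":0.3,"x":0,"y":0,"z":0,"ax":0,"ay":0,"az":0},{"grip":0.3,"x":0,"y":0,"z":0,"ax":0,"ay":0,"az":0},{"grip":0.3,"x":0,"y":0,"z":0,"ax":0,"ay":0,"az":0},{"grip":0.3,"x":0,"y":0,"z":0,"ax":0,"ay":0,"az":0},{"grip":0.3,"x":0,"y":0,"z":0,"ax":0,"ay":0,"az":0}]' 40
```

```text
time: 9.82
tool_pos: [0.5412, -0.1982, 0.1519]
eef_rot: [[-0.5, 0.866, 0.0], [0.866, 0.5, -0.002], [-0.001, -0.001, -1.0]]
force: [-0.2, -1.2, 0.7]
gripper_width: 0.0597
time: 10.23
tool_pos: [0.5413, -0.1982, 0.1524]
eef_rot: [[-0.5, 0.866, 0.001], [0.866, 0.5, -0.002], [-0.002, -0.0, -1.0]]
force: [0.7, -0.9, 1.0]
gripper_width: 0.0252
```

Run:
```python
from h import *
a=snapshot("top");b=snapshot("scene")
im=np.hstack([a["img"][110:260,340:500],b["img"][60:210,130:290]])
save({"img":im},"s6.png",None,2.5)
goal(.541,-.198,.155,30)
```

```text
t 10.33 shift [ 0.0006 -0.0002 -0.0057] turn [-0.0003  0.0011  0.0001] F [ 0.4 -0.5 -0.1] w 0.0256 pos [ 0.5413 -0.1982  0.1521] q6 -0.92
```

View pics/s6.png

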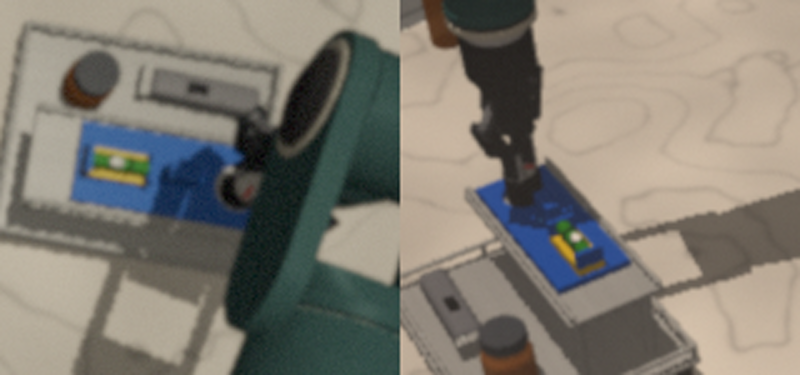

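```bash
python3 -m creep '[{"grip":0,"x":0,"y":0,"z":0,"ax":0,"ay":0,"az":0},{"grip":0,"x":0,"y":0,"z":0,"ax":0,"ay":0,"az":0},{"grip":0,"x":0,"y":0,"z":0,"ax":0,"ay":0,"az":0},{"grip":0,"x":0,"y":0,"z":0,"ax":0,"ay":0,"az":0}]' 40
python3 -c "
from h import *
s=bot.state();print(s['gripper_width'],s['moment'])
b=snapshot('scene');p=cloud(b).reshape(-1,3)
q=p[(abs(p[:,0]-.541)<.07)&(abs(p[:,1]+.198)<.07)&(p[:,2]>.155)&(p[:,2]<.215)]
a=np.radians(30);u=(q[:,0]-.541)*np.cos(a)+(q[:,1]+.198)*np.sin(a);v=-(q[:,0]-.541)*np.sin(a)+(q[:,1]+.198)*np.cos(a)
for z in np.arange(.155,.215,.01):
  m=(q[:,2]>z)&(q[:,2]<z+.01);print(z.round(3),m.sum(),'along jaw',(u[m]*1000).round().astype(int).tolist(),'across',(v[m]*1000).round().astype(int).tolist())
"
```

```text
time: 10.67
tool_pos: [0.5413, -0.1982, 0.1522]
eef_rot: [[-0.5, 0.866, 0.001], [0.866, 0.5, -0.002], [-0.002, -0.0, -1.0]]
force: [0.8, 0.4, 2.2]
gripper_width: 0.0001
8.310512353013993e-05 [ 0.07123342 -0.21389591  0.00839797]
0.155 48 along jaw [-10, -7, -8, 12, 4, 2, -4, 6, 11, 15, 8, 6, -1, 11, 16, 17, 16, 18, 18, 14, 13, 13, 13, 5, 6, 2, 17, 15, 18, 21, 15, 14, 16, 13, 13, 8, 19, 22, 19, 14, 16, 14, 39, 42, 45, 44, 51, 47] across [18, 19, 18, -11, 18, 20, 20, -18, -12, -4, 17, 19, 18, -13, -7, -3, -1, 4, 6, 7, 10, 13, 16, 15, 18, 19, -10, -8, -3, 1, 1, 3, 8, 9, 12, 12, 0, 5, 6, 6, 11, 15, 33, 36, 41, 40, 46, 44]
0.165 59 along jaw [0, 3, -4, -4, -9, 4, -3, -11, 3, 1, 1, 12, 13, 12, 12, 10, 10, 2, 3, 14, 14, 17, 16, 17, 17, 17, 14, 9, 11, 8, 5, 3, 13, 19, 19, 18, 13, 16, 14, 13, 11, 10, 9, 18, 17, 18, 16, 15, 15, 14, 12, 41, 35, 47, 43, 48, 50, 54, 51] across [-18, -13, 16, 19, 20, -20, 19, 18, 13, 18, 21, -13, -3, 3, 9, 11, 13, 18, 22, -12, -9, -4, -2, 1, 5, 8, 12, 12, 17, 18, 19, 21, -13, -4, -1, 1, 2, 6, 9, 11, 13, 15, 18, -5, 0, 4, 6, 8, 11, 14, 16, 36, 31, 41, 38, 44, 44, 4
[... 736 characters left out ...]
6, 42, 47, 50, 50, 52, 41, 45, 49, 52, 46, 50, 51, 50]
0.185 28 along jaw [-11, -8, -1, -4, 7, 4, 0, -2, 11, 12, 8, 7, 5, 0, 11, 11, 12, 14, 10, 5, 5, 2, 16, 11, 15, 14, 14, 14] across [10, 12, 12, 13, 10, 11, 12, 14, -4, 3, 7, 9, 11, 11, -5, -1, 2, 7, 7, 7, 11, 12, 1, 1, 7, 9, 5, 8]
0.195 30 along jaw [-8, 11, 9, 5, 1, 1, 11, 10, 10, 13, 8, 9, 8, -1, 14, 13, 11, 16, 14, 8, 8, 6, 12, 15, 14, 12, 16, 10, 16, 15] across [10, -4, -3, 10, 11, 14, -5, -2, 1, 5, 8, 12, 14, 12, -4, -2, 1, 6, 8, 8, 11, 13, -6, -1, 2, 3, 9, 8, 2, 8]
0.205 20 along jaw [-6, -4, 0, -7, 6, 2, -2, 3, 9, 2, 3, 12, 8, 5, 3, 12, 12, 15, 9, 14] across [10, 14, 13, 12, 13, 14, 14, 7, 13, 13, 16, 9, 9, 11, 13, 2, 5, 10, 10, 9]
```

Run:
```python
from h import *
b=snapshot("scene");save(b,"s7.png",(150,80,230,150),8)
```

```text
(no output)
```

View pics/s7.png

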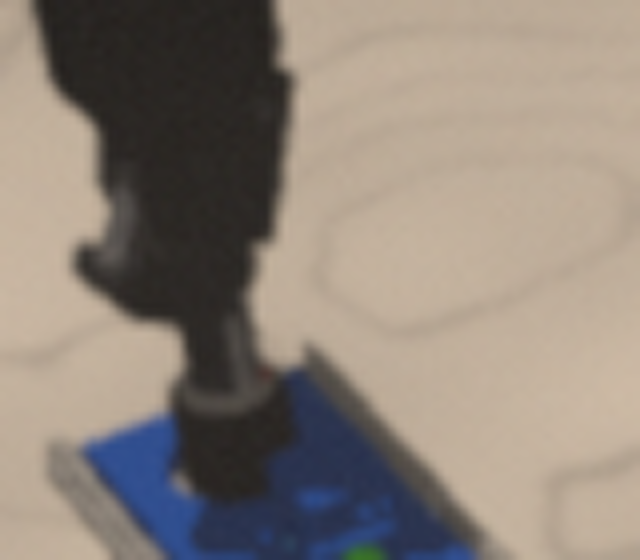

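The fingers have closed to 0 inside the knob's outline, at (215,390), with almost no force. No contact stopped them, so I'll open again and test the closing step by step.

```bash
python3 -m creep '[{"grip":0.2,"x":0,"y":0,"z":0,"ax":0,"ay":0,"az":0},{"grip":0.4,"x":0,"y":0,"z":0,"ax":0,"ay":0,"az":0},{"grip":0.7,"x":0,"y":0,"z":0,"ax":0,"ay":0,"az":0},{"grip":0.7,"x":0,"y":0,"z":0,"ax":0,"ay":0,"az":0},{"grip":0.7,"x":0,"y":0,"z":0,"ax":0,"ay":0,"az":0}]' 40
python3 -m creep '[{"grip":0.4,"x":0,"y":0,"z":0,"ax":0,"ay":0,"az":0},{"grip":0.4,"x":0,"y":0,"z":0,"ax":0,"ay":0,"az":0},{"grip":0.4,"x":0,"y":0,"z":0,"ax":0,"ay":0,"az":0},{"grip":0.4,"x":0,"y":0,"z":0,"ax":0,"ay":0,"az":0}]' 20
python3 -c "
from h import *
s=bot.state();print(s['force'],s['moment'],s['gripper_width'])
s=snapshot('scene');save(s,'s8.png',(150,80,230,150),8)
"
```

```text
time: 11.18
tool_pos: [0.5412, -0.1981, 0.1519]
eef_rot: [[-0.5, 0.866, 0.0], [0.866, 0.5, -0.001], [-0.001, -0.001, -1.0]]
force: [-0.4, -0.8, 0.4]
gripper_width: 0.0597
time: 11.52
tool_pos: [0.5412, -0.1981, 0.1519]
eef_rot: [[-0.5, 0.866, 0.0], [0.866, 0.5, -0.001], [-0.001, -0.001, -1.0]]
force: [-0.1, -0.6, 0.1]
gripper_width: 0.034
[-0.08940934 -0.55724386  0.10416388] [ 0.00480611  0.05064011 -0.02157809] 0.034041980090232675
```

View pics/s8.png

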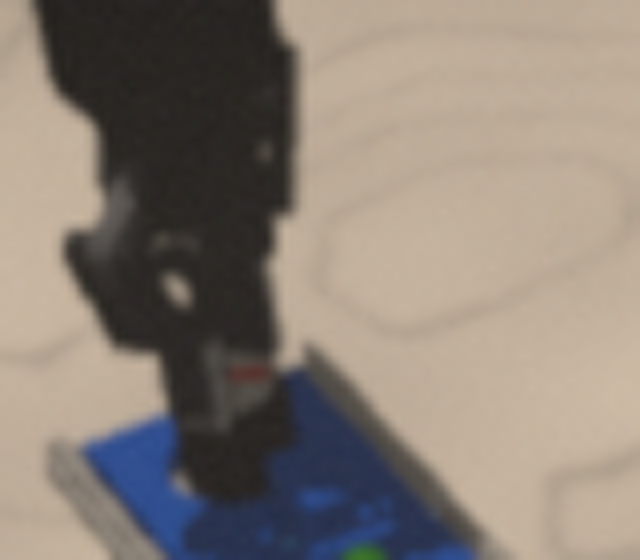

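```bash
python3 -m creep '[{"grip":0.65,"x":0,"y":0,"z":0,"ax":0,"ay":0,"az":0},{"grip":0.65,"x":0,"y":0,"z":0,"ax":0,"ay":0,"az":0},{"grip":0.65,"x":0,"y":0,"z":0,"ax":0,"ay":0,"az":0},{"grip":0.65,"x":0,"y":0,"z":0.004,"ax":0,"ay":0,"az":0},{"grip":0.65,"x":0,"y":0,"z":0.008,"ax":0,"ay":0,"az":0},{"grip":0.65,"x":0,"y":0,"z":0.012,"ax":0,"ay":0,"az":0},{"grip":0.65,"x":0,"y":0,"z":0.012,"ax":0,"ay":0,"az":0}]' 40
python3 -m creep '[{"grip":0.65,"x":0,"y":0,"z":0.003,"ax":0,"ay":0,"az":0},{"grip":0.65,"x":0,"y":0,"z":0.006,"ax":0,"ay":0,"az":0},{"grip":0.65,"x":0,"y":0,"z":0.006,"ax":0,"ay":0,"az":0}]' 40
```

```text
time: 12.15
tool_pos: [0.541, -0.1981, 0.1452]
eef_rot: [[-0.5, 0.866, -0.0], [0.866, 0.5, -0.001], [-0.001, -0.001, -1.0]]
force: [-0.4, -0.5, -0.0]
gripper_width: 0.0557
time: 12.4
tool_pos: [0.5409, -0.198, 0.1418]
eef_rot: [[-0.5, 0.866, -0.001], [0.866, 0.5, -0.001], [-0.0, -0.001, -1.0]]
force: [0.2, 1.0, -0.3]
gripper_width: 0.0554
```

```bash
python3 -m creep '[{"grip":0.65,"x":0,"y":0,"z":0.003,"ax":0,"ay":0,"az":0},{"grip":0.65,"x":0,"y":0,"z":0.006,"ax":0,"ay":0,"az":0},{"grip":0.65,"x":0,"y":0,"z":0.006,"ax":0,"ay":0,"az":0}]' 40
python3 -m creep '[{"grip":0.65,"x":0,"y":0,"z":0.003,"ax":0,"ay":0,"az":0},{"grip":0.65,"x":0,"y":0,"z":0.005,"ax":0,"ay":0,"az":0},{"grip":0.65,"x":0,"y":0,"z":0.005,"ax":0,"ay":0,"az":0}]' 40
```

```text
time: 12.65
tool_pos: [0.5408, -0.198, 0.1384]
eef_rot: [[-0.5, 0.866, -0.001], [0.866, 0.5, -0.001], [-0.0, -0.002, -1.0]]
force: [0.4, -0.1, 0.2]
gripper_width: 0.0558
time: 12.9
tool_pos: [0.5407, -0.1979, 0.1356]
eef_rot: [[-0.5, 0.866, -0.002], [0.866, 0.5, -0.001], [0.0, -0.002, -1.0]]
force: [0.2, 0.6, 0.1]
gripper_width: 0.0555
```

```bash
python3 -m creep '[{"grip":0.65,"x":0,"y":0,"z":0.003,"ax":0,"ay":0,"az":0},{"grip":0.65,"x":0,"y":0,"z":0.005,"ax":0,"ay":0,"az":0},{"grip":0.65,"x":0,"y":0,"z":0.005,"ax":0,"ay":0,"az":0}]' 40
python3 -m creep '[{"grip":0.65,"x":0,"y":0,"z":0.003,"ax":0,"ay":0,"az":0},{"grip":0.65,"x":0,"y":0,"z":0.005,"ax":0,"ay":0,"az":0},{"grip":0.65,"x":0,"y":0,"z":0.005,"ax":0,"ay":0,"az":0}]' 40
python3 -c "
from lv import *
for n in('scene','top'): s=snapshot(n);level(s,(.4,.7,-.35,.1,.12,.165))
save(s,'x.png')"
```

```text
time: 13.15
tool_pos: [0.5406, -0.1979, 0.1328]
eef_rot: [[-0.5, 0.866, -0.002], [0.866, 0.5, -0.001], [0.001, -0.002, -1.0]]
force: [-0.2, 0.1, -0.1]
gripper_width: 0.0558
time: 13.4
tool_pos: [0.5405, -0.1979, 0.13]
eef_rot: [[-0.5, 0.866, -0.002], [0.866, 0.5, -0.0], [0.001, -0.002, -1.0]]
force: [-0.0, -0.0, -0.3]
gripper_width: 0.0556
819 plane slopes [-0.0007  0.0086] z 0.1462 rect ((554.673583984375, -134.0251922607422), (213.9879150390625, 85.16230773925781), 79.47547149658203)
1258 plane slopes [0.0044 0.0089] z 0.1468 rect ((558.8596801757812, -118.4378433227539), (173.10531616210938, 82.71488189697266), 78.7401123046875)
```

Run:
```python
from h import *
for n in("scene","top"):
    s=snapshot(n);p=cloud(s);h=cv2.cvtColor(s["img"],cv2.COLOR_RGB2HSV)
    a=np.radians(30);dx=p[...,0]-.5405;dy=p[...,1]+.1979
    u=(dx*np.cos(a)+dy*np.sin(a))*1000;v=(-dx*np.sin(a)+dy*np.cos(a))*1000
    dark=(h[...,2]<75)&(h[...,1]<110)
    for lo,hi in((20,50),(-50,-20)):
        for z in np.arange(.13,.235,.008):
            m=dark&(u>lo)&(u<hi)&(abs(v)<20)&(p[...,2]>z)&(p[...,2]<z+.008)
            if m.sum(): print(n,lo,z.round(3),m.sum(),"u",u[m].min().round(),u[m].max().round(),"v",v[m].min().round(),v[m].max().round())
save(snapshot("scene"),"s9.png",(150,80,230,150),8)
```

```text
scene 20 0.138 3 u 25.0 26.0 v 0.0 6.0
scene 20 0.146 2 u 24.0 25.0 v 9.0 11.0
scene 20 0.154 5 u 26.0 33.0 v -1.0 12.0
scene 20 0.162 14 u 32.0 40.0 v -3.0 13.0
scene 20 0.17 14 u 29.0 42.0 v -4.0 13.0
scene 20 0.178 21 u 28.0 45.0 v -6.0 14.0
scene 20 0.186 17 u 27.0 43.0 v -2.0 15.0
scene 20 0.194 5 u 37.0 45.0 v 8.0 14.0
scene 20 0.202 9 u 31.0 43.0 v -10.0 16.0
scene 20 0.21 14 u 30.0 49.0 v -5.0 15.0
scene 20 0.218 16 u 23.0 49.0 v 2.0 18.0
scene 20 0.226 12 u 21.0 33.0 v 2.0 19.0
scene 20 0.234 13 u 23.0 31.0 v -1.0 19.0
scene -50 0.138 3 u -48.0 -28.0 v 1.0 10.0
scene -50 0.154 2 u -32.0 -30.0 v 8.0 11.0
scene -50 0.162 8 u -33.0 -25.0 v -3.0 12.0
scene -50 0.17 14 u -33.0 -25.0 v -7.0 12.0
scene -50 0.178 17 u -32.0 -20.0 v -8.0 14.0
scene -50 0.186 14 u -32.0 -25.0 v -7.0 12.0
scene -50 0.194 19 u -35.0 -23.0 v -7.0 11.0
scene -50 0.202 15 u -36.0 -27.0 v -4.0 16.0
scene -50 0.21 6 u -48.0 -22.0 v 11.0 15.0
scene -50 0.218 11 u -50.0 -20.0 v 10.0 19.0
scene -50 0.226 4 u -25.0 -21.0 v 11.0 19.0
scene -50 0.234 2 u -26.0 -24.0 v 18.0 19.0
top 20 0.13 1 u 21.0 21.0 v 4.0 4.0
top 20 0.138 10 u 20.0 37.0 v -2.0 8.0
top 20 0.146 1 u 26.0 26.0 v 8.0 8.0
top 20 0.162 1 u 33.0 33.0 v 11.0 11.0
top 20 0.17 6 u 30.0 39.0 v 8.0 13.0
top 20 0.178 4 u 31.0 38.0 v 8.0 13.0
top 20 0.186 6 u 29.0 35.0 v 9.0 13.0
top 20 0.194 3 u 33.0 39.0 v 11.0 13.0
top 20 0.202 22 u 30.0 43.0 v -9.0 14.0
top 20 0.21 27 u 32.0 50.0 v -9.0 13.0
top 20 0.218 14 u 24.0 37.0 v 2.0 17.0
top 20 0.226 17 u 20.0 34.0 v 3.0 19.0
top 20 0.234 8 u 21.0 30.0 v 14.0 18.0
top -50 0.13 1 u -20.0 -20.0 v 6.0 6.0
```

View pics/s9.png

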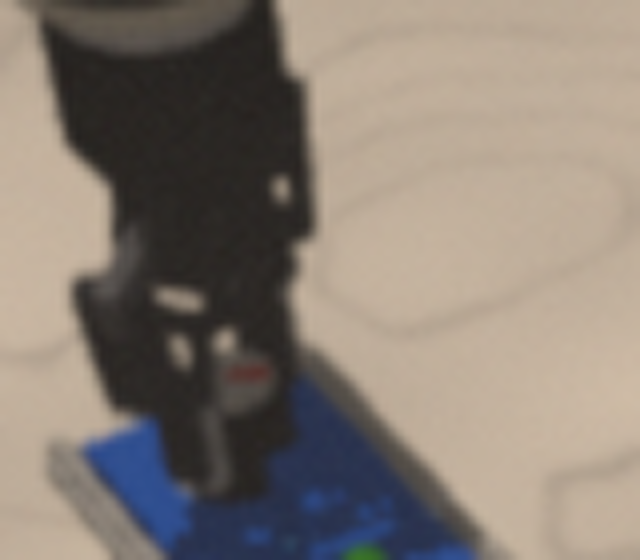

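The picture shows the fingers now straddling the knob, with the near fingertip at (205,485). The depth data put the tips at z≈0.155 while the reported TCP z is 0.130. So the real tips sit about 25 mm above the reported TCP at this opening, and the earlier closing happened on top of the knob. I'll continue down to the plate by force.

```bash
python3 -m creep '[{"grip":0.65,"x":0,"y":0,"z":0.004,"ax":0,"ay":0,"az":0},{"grip":0.65,"x":0,"y":0,"z":0.008,"ax":0,"ay":0,"az":0},{"grip":0.65,"x":0,"y":0,"z":0.01,"ax":0,"ay":0,"az":0},{"grip":0.65,"x":0,"y":0,"z":0.01,"ax":0,"ay":0,"az":0}]' 40
python3 -m creep '[{"grip":0.65,"x":0,"y":0,"z":0.003,"ax":0,"ay":0,"az":0},{"grip":0.65,"x":0,"y":0,"z":0.005,"ax":0,"ay":0,"az":0},{"grip":0.65,"x":0,"y":0,"z":0.005,"ax":0,"ay":0,"az":0}]' 40
```

```text
time: 13.98
tool_pos: [0.5405, -0.1978, 0.125]
eef_rot: [[-0.5, 0.866, -0.002], [0.866, 0.5, -0.0], [0.001, -0.002, -1.0]]
force: [0.0, 0.5, 0.4]
gripper_width: 0.0556
time: 14.23
tool_pos: [0.5403, -0.1978, 0.1222]
eef_rot: [[-0.5, 0.866, -0.003], [0.866, 0.5, -0.0], [0.001, -0.002, -1.0]]
force: [-0.1, -1.0, -0.6]
gripper_width: 0.0554
```

```bash
python3 -m creep '[{"grip":0,"x":0,"y":0,"z":0,"ax":0,"ay":0,"az":0},{"grip":0,"x":0,"y":0,"z":0,"ax":0,"ay":0,"az":0},{"grip":0,"x":0,"y":0,"z":0,"ax":0,"ay":0,"az":0},{"grip":0,"x":0,"y":0,"z":0,"ax":0,"ay":0,"az":0}]' 40
```

```text
time: 14.57
tool_pos: [0.5392, -0.1987, 0.1226]
eef_rot: [[-0.5, 0.866, -0.005], [0.866, 0.5, -0.002], [0.001, -0.005, -1.0]]
force: [-14.6, -6.0, 6.1]
gripper_width: 0.039
```

```bash
python3 -m creep '[{"grip":0,"x":0,"y":0,"z":0,"ax":0,"ay":0,"az":0.05},{"grip":0,"x":0,"y":0,"z":-0.001,"ax":0,"ay":0,"az":0.1},{"grip":0,"x":0,"y":0,"z":-0.001,"ax":0,"ay":0,"az":0.15},{"grip":0,"x":0,"y":0,"z":-0.002,"ax":0,"ay":0,"az":0.2},{"grip":0,"x":0,"y":0,"z":-0.002,"ax":0,"ay":0,"az":0.25},{"grip":0,"x":0,"y":0,"z":-0.003,"ax":0,"ay":0,"az":0.3},{"grip":0,"x":0,"y":0,"z":-0.003,"ax":0,"ay":0,"az":0.35},{"grip":0,"x":0,"y":0,"z":-0.004,"ax":0,"ay":0,"az":0.4},{"grip":0,"x":0,"y":0,"z":-0.004,"ax":0,"ay":0,"az":0.45},{"grip":0,"x":0,"y":0,"z":-0.004,"ax":0,"ay":0,"az":0.45},{"grip":0,"x":0,"y":0,"z":-0.004,"ax":0,"ay":0,"az":0.45}]' 40
python3 -c "
from h import *
s=bot.state();print(s['moment'],s['joints'][5])"
```

```text
time: 15.48
tool_pos: [0.5404, -0.1982, 0.1252]
eef_rot: [[0.183, 0.983, -0.002], [0.983, -0.183, -0.001], [-0.001, -0.002, -1.0]]
force: [8.6, 3.5, 0.9]
gripper_width: 0.0389
[ 0.54192925 -1.27393621 -0.09886699] -0.21080521684102804
```

```bash
python3 -m creep '[{"grip":0.56,"x":0,"y":0,"z":0,"ax":0,"ay":0,"az":0},{"grip":0.56,"x":0,"y":0,"z":0,"ax":0,"ay":0,"az":0},{"grip":0.56,"x":0,"y":0,"z":0.003,"ax":0,"ay":0,"az":0},{"grip":0.56,"x":0,"y":0,"z":0.006,"ax":0,"ay":0,"az":0},{"grip":0.56,"x":0,"y":0,"z":0.008,"ax":0,"ay":0,"az":0},{"grip":0.56,"x":0,"y":0,"z":0.008,"ax":0,"ay":0,"az":0}]' 40
python3 -m creep '[{"grip":0.56,"x":0,"y":0,"z":0.003,"ax":0,"ay":0,"az":0},{"grip":0.56,"x":0,"y":0,"z":0.005,"ax":0,"ay":0,"az":0},{"grip":0.56,"x":0,"y":0,"z":0.005,"ax":0,"ay":0,"az":0}]' 40
```

```text
time: 15.98
tool_pos: [0.5403, -0.1983, 0.1213]
eef_rot: [[0.183, 0.983, -0.002], [0.983, -0.183, -0.001], [-0.002, -0.002, -1.0]]
force: [-1.8, -0.0, 4.9]
gripper_width: 0.0477
time: 16.23
tool_pos: [0.5405, -0.1985, 0.12]
eef_rot: [[0.183, 0.983, -0.001], [0.983, -0.183, -0.002], [-0.002, -0.001, -1.0]]
force: [-5.8, 0.8, 11.8]
gripper_width: 0.0479
```

```bash
python3 -m creep '[{"grip":0.56,"x":0,"y":0,"z":0.003,"ax":0,"ay":0,"az":0},{"grip":0.56,"x":0,"y":0,"z":0.003,"ax":0,"ay":0,"az":0},{"grip":0.56,"x":0,"y":0,"z":0.003,"ax":0,"ay":0,"az":0},{"grip":0.56,"x":0,"y":0,"z":0.003,"ax":0,"ay":0,"az":0},{"grip":0.56,"x":0,"y":0,"z":0.003,"ax":0,"ay":0,"az":0},{"grip":0.56,"x":0,"y":0,"z":0.003,"ax":0,"ay":0,"az":0},{"grip":0.56,"x":0,"y":0,"z":0.003,"ax":0,"ay":0,"az":0},{"grip":0.56,"x":0,"y":0,"z":0.003,"ax":0,"ay":0,"az":0},{"grip":0.56,"x":0,"y":0,"z":0.003,"ax":0,"ay":0,"az":0},{"grip":0.56,"x":0,"y":0,"z":0.003,"ax":0,"ay":0,"az":0},{"grip":0.56,"x":0,"y":0,"z":0.003,"ax":0,"ay":0,"az":0},{"grip":0.56,"x":0,"y":0,"z":0.003,"ax":0,"ay":0,"az":0}]' 40
python3 - <<'E'
from bub import *
bubble("scene",10)
r=np.vstack([np.pad(bubble(n,6),((0,6),(0,0),(0,0))) for n in("scene","top")])
cv2.imwrite("pics/b2.png",cv2.resize(np.clip(r,0,255).astype(np.uint8)[...,::-1],None,fx=2.7,fy=2.7,interpolation=cv2.INTER_CUBIC))
s=bot.state();print(s["time"],s["force"])
L=np.arange(-45,46,.5)
for n in("scene","top"):
    r=np.load(f"bub_{n}.npz")["r"];rb=np.minimum(r[...,0],r[...,2])
    i=np.unravel_index(np.argmax(cv2.GaussianBlur(rb*(abs(np.arange(-25,26,.5))[:,None]<12)*(abs(L)[None]<22),(0,0),4)),rb.shape)
    pr=r[i[0]-4:i[0]+5].mean(0);w=np.clip(pr[:,2]-60,0,None)*(abs(L-L[i[1]])<14)
    print(n,"row",-25+i[0]*.5,"centroid",(w*L).sum()/w.sum());print("G",pr[20:160:4,1].astype(int).tolist());print("B",pr[20:160:4,2].astype(int).tolist())
E
```

```text
time: 17.23
tool_pos: [0.5405, -0.1985, 0.1199]
eef_rot: [[0.183, 0.983, -0.001], [0.983, -0.183, -0.002], [-0.002, -0.0, -1.0]]
force: [-6.2, 3.4, 15.0]
gripper_width: 0.048
18.3333 [-6.85377557  2.57234477 14.28064948]
scene row -4.5 centroid -9.568341649877846
G [109, 112, 111, 106, 96, 84, 80, 88, 109, 137, 162, 182, 193, 193, 185, 161, 129, 105, 96, 101, 109, 112, 113, 111, 107, 99, 88, 78, 68, 60, 54, 50, 49, 49, 49]
B [41, 39, 40, 40, 39, 38, 39, 46, 67, 98, 130, 158, 172, 176, 170, 148, 113, 77, 49, 40, 39, 39, 40, 50, 70, 96, 116, 124, 119, 105, 90, 80, 77, 77, 78]
top row 3.5 centroid 0.29772369277572464
G [102, 105, 110, 115, 119, 120, 121, 121, 120, 114, 104, 98, 106, 125, 144, 161, 173, 179, 179, 175, 163, 139, 119, 115, 120, 122, 121, 122, 122, 122, 118, 111, 103, 92, 77]
B [144, 131, 104, 73, 54, 50, 50, 51, 50, 48, 45, 44, 53, 79, 112, 139, 157, 164, 164, 161, 148, 120, 86, 61, 54, 52, 51, 52, 55, 69, 95, 123, 137, 135, 115]
```

View pics/b2.png

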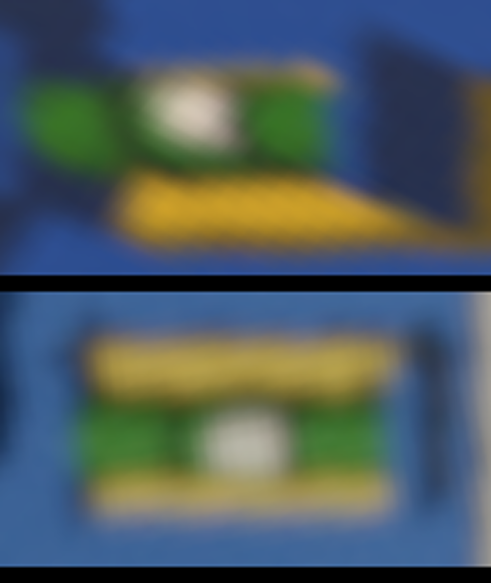

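```bash
cat > fit.py <<'E'
import numpy as np
from scipy.optimize import least_squares
from scipy.special import erf
L=np.arange(-45,46,.5)
def fit(n,row,lo,hi):
    r=np.load(f"bub_{n}.npz")["r"];i=int((row+25)*2);pr=r[i-4:i+5].mean(0)
    m=(L>lo)&(L<hi);x=L[m];S=lambda x,a,b,s:.5*(erf((x-a)/s)-erf((x-b)/s))
    def f(p,full=False):
        c,b,s,k,w,g0,gb,gl,b0,bb,sl=p;y=(x-c)/k
        bu=S(y,b-8,b+8,s);li=S(y,-10.5-w,-10.5+w,s)+S(y,10.5-w,10.5+w,s)
        G=g0+sl*y+gb*bu-gl*li;B=b0+bb*bu
        return np.r_[G-pr[m,1],B-pr[m,2]]
    best=min((least_squares(f,[c0,0,3,1,.8,115,80,60,45,130,0],bounds=([-25,-16,.5,.85,.3,50,0,0,0,0,-3],[10,16,8,1.25,1.5,200,250,300,150,250,3])) for c0 in(-12,-8,-3,0,3)),key=lambda o:o.cost)
    print(n,"mid %.2f bubble %.2f sig %.2f scale %.3f w %.2f gl %.0f"%(best.x[0],best.x[1],best.x[2],best.x[3],best.x[4],best.x[7]),"rms",np.sqrt(2*best.cost/2/m.sum()).round(2))
if __name__=="__main__":
    fit("scene",-4.5,-29,8);fit("top",3.5,-25,20)
E
python3 fit.py
```

```text
scene mid -11.80 bubble 2.44 sig 4.80 scale 0.882 w 1.50 gl 77 rms 3.33
top mid -1.99 bubble 2.48 sig 3.88 scale 0.945 w 1.50 gl 52 rms 2.23
```

Both views agree that the bubble is at +2.45 mm, just at the edge. It needs about 0.3 rad more clockwise.

```bash
python3 -m creep '[{"grip":0,"x":0,"y":0,"z":-0.003,"ax":0,"ay":0,"az":0},{"grip":0,"x":0,"y":0,"z":-0.003,"ax":0,"ay":0,"az":0},{"grip":0,"x":0,"y":0,"z":-0.003,"ax":0,"ay":0,"az":0},{"grip":0,"x":0,"y":0,"z":-0.003,"ax":0,"ay":0,"az":0.05},{"grip":0,"x":0,"y":0,"z":-0.004,"ax":0,"ay":0,"az":0.1},{"grip":0,"x":0,"y":0,"z":-0.004,"ax":0,"ay":0,"az":0.15},{"grip":0,"x":0,"y":0,"z":-0.005,"ax":0,"ay":0,"az":0.19},{"grip":0,"x":0,"y":0,"z":-0.005,"ax":0,"ay":0,"az":0.19},{"grip":0,"x":0,"y":0,"z":-0.005,"ax":0,"ay":0,"az":0.19}]' 40
python3 -m creep '[{"grip":0.56,"x":0,"y":0,"z":0,"ax":0,"ay":0,"az":0},{"grip":0.56,"x":0,"y":0,"z":0,"ax":0,"ay":0,"az":0},{"grip":0.56,"x":0,"y":0,"z":0.003,"ax":0,"ay":0,"az":0},{"grip":0.56,"x":0,"y":0,"z":0.005,"ax":0,"ay":0,"az":0},{"grip":0.56,"x":0,"y":0,"z":0.006,"ax":0,"ay":0,"az":0},{"grip":0.56,"x":0,"y":0,"z":0.006,"ax":0,"ay":0,"az":0}]' 40
```

```text
time: 19.08
tool_pos: [0.5412, -0.1986, 0.1228]
eef_rot: [[0.463, 0.886, 0.001], [0.886, -0.463, -0.002], [-0.002, 0.002, -1.0]]
force: [5.5, -0.8, 3.9]
gripper_width: 0.0391
time: 19.58
tool_pos: [0.5412, -0.1988, 0.1209]
eef_rot: [[0.462, 0.887, 0.002], [0.887, -0.462, -0.003], [-0.002, 0.003, -1.0]]
force: [-2.6, 0.1, 13.8]
gripper_width: 0.0477
```

```bash
python3 -m creep '[{"grip":0.56,"x":0,"y":0,"z":0.003,"ax":0,"ay":0,"az":0},{"grip":0.56,"x":0,"y":0,"z":0.003,"ax":0,"ay":0,"az":0},{"grip":0.56,"x":0,"y":0,"z":0.003,"ax":0,"ay":0,"az":0},{"grip":0.56,"x":0,"y":0,"z":0.003,"ax":0,"ay":0,"az":0},{"grip":0.56,"x":0,"y":0,"z":0.003,"ax":0,"ay":0,"az":0},{"grip":0.56,"x":0,"y":0,"z":0.003,"ax":0,"ay":0,"az":0},{"grip":0.56,"x":0,"y":0,"z":0.003,"ax":0,"ay":0,"az":0},{"grip":0.56,"x":0,"y":0,"z":0.003,"ax":0,"ay":0,"az":0},{"grip":0.56,"x":0,"y":0,"z":0.003,"ax":0,"ay":0,"az":0},{"grip":0.56,"x":0,"y":0,"z":0.003,"ax":0,"ay":0,"az":0},{"grip":0.56,"x":0,"y":0,"z":0.003,"ax":0,"ay":0,"az":0},{"grip":0.56,"x":0,"y":0,"z":0.003,"ax":0,"ay":0,"az":0}]' 40
python3 - <<'E'
from bub import *
from fit import fit
from lv import level
bubble("scene",20)
s=np.vstack([np.pad(bubble(n,8),((0,6),(0,0),(0,0))) for n in("scene","top")])
fit("scene",-4.5,-29,8);fit("top",3.5,-25,20)
b=snapshot("scene");level(b,(.4,.7,-.35,.1,.12,.165));a=snapshot("top");level(a,(.4,.7,-.35,.1,.12,.165))
t=bot.state();print(t["time"],t["force"])
r=cv2.resize(np.clip(s,0,255).astype(np.uint8),None,fx=2,fy=2,interpolation=cv2.INTER_CUBIC)
c=cv2.resize(b["img"][70:190,150:250],(360,432),interpolation=cv2.INTER_CUBIC)
o=np.zeros((432,740,3),np.uint8);o[:min(432,r.shape[0]),:r.shape[1]]=r[:432,:];o[:,380:]=c
save({"img":o},"b3.png")
E
```

```text
time: 20.58
tool_pos: [0.5413, -0.1988, 0.1209]
eef_rot: [[0.462, 0.887, 0.002], [0.887, -0.462, -0.003], [-0.002, 0.004, -1.0]]
force: [-4.0, 2.1, 18.4]
gripper_width: 0.0483
scene mid -12.35 bubble 0.84 sig 4.69 scale 0.978 w 1.50 gl 99 rms 1.2
top mid -2.27 bubble 0.81 sig 3.88 scale 0.947 w 1.50 gl 56 rms 1.55
770 plane slopes [0.0041 0.0042] z 0.1469 rect ((553.0031127929688, -133.12779235839844), (214.8835906982422, 87.9057388305664), 79.0254135131836)
1289 plane slopes [0.0013 0.0022] z 0.1476 rect ((559.0797729492188, -117.87744140625), (171.95668029785156, 83.20360565185547), 78.59268951416016)
22.4833 [-3.47036489  2.43927354 17.58257988]
```

Both views now read about +0.8 mm, which is inside the ±2.5 mm band. There's plenty of time left, so I'll make one small extra turn for margin and then the last press.

```bash
python3 -m creep '[{"grip":0,"x":0,"y":0,"z":-0.003,"ax":0,"ay":0,"az":0},{"grip":0,"x":0,"y":0,"z":-0.003,"ax":0,"ay":0,"az":0},{"grip":0,"x":0,"y":0,"z":-0.003,"ax":0,"ay":0,"az":0},{"grip":0,"x":0,"y":0,"z":-0.003,"ax":0,"ay":0,"az":0.04},{"grip":0,"x":0,"y":0,"z":-0.004,"ax":0,"ay":0,"az":0.08},{"grip":0,"x":0,"y":0,"z":-0.004,"ax":0,"ay":0,"az":0.08},{"grip":0,"x":0,"y":0,"z":-0.004,"ax":0,"ay":0,"az":0.08}]' 40
python3 -m creep '[{"grip":0.56,"x":0,"y":0,"z":0,"ax":0,"ay":0,"az":0},{"grip":0.56,"x":0,"y":0,"z":0,"ax":0,"ay":0,"az":0},{"grip":0.56,"x":0,"y":0,"z":0.003,"ax":0,"ay":0,"az":0},{"grip":0.56,"x":0,"y":0,"z":0.005,"ax":0,"ay":0,"az":0},{"grip":0.56,"x":0,"y":0,"z":0.006,"ax":0,"ay":0,"az":0},{"grip":0.56,"x":0,"y":0,"z":0.006,"ax":0,"ay":0,"az":0}]' 40
python3 -m creep '[{"grip":0.56,"x":0,"y":0,"z":0.002,"ax":0,"ay":0,"az":0},{"grip":0.56,"x":0,"y":0,"z":0.002,"ax":0,"ay":0,"az":0},{"grip":0.56,"x":0,"y":0,"z":0.002,"ax":0,"ay":0,"az":0},{"grip":0.56,"x":0,"y":0,"z":0.002,"ax":0,"ay":0,"az":0},{"grip":0.56,"x":0,"y":0,"z":0.002,"ax":0,"ay":0,"az":0},{"grip":0.56,"x":0,"y":0,"z":0.002,"ax":0,"ay":0,"az":0},{"grip":0.56,"x":0,"y":0,"z":0.002,"ax":0,"ay":0,"az":0},{"grip":0.56,"x":0,"y":0,"z":0.002,"ax":0,"ay":0,"az":0},{"grip":0.56,"x":0,"y":0,"z":0.002,"ax":0,"ay":0,"az":0},{"grip":0.56,"x":0,"y":0,"z":0.002,"ax":0,"ay":0,"az":0},{"grip":0.56,"x":0,"y":0,"z":0.002,"ax":0,"ay":0,"az":0},{"grip":0.56,"x":0,"y":0,"z":0.002,"ax":0,"ay":0,"az":0}]' 40
python3 - <<'E'
from bub import *
from fit import fit
from lv import level
bubble("scene",24)
for n in("scene","top"): bubble(n,8)
fit("scene",-4.5,-29,8);fit("top",3.5,-25,20)
b=snapshot("scene");level(b,(.4,.7,-.35,.1,.12,.165));p=cloud(b)
w=(p[...,2]>.165)&(p[...,2]<.188)&(abs(p[...,0]-.541)<.018)&(abs(p[...,1]+.198)<.018);print("knob",p[w].mean(0))
t=bot.state();print(t["time"],t["force"],t["gripper_width"])
E
```

```text
time: 23.07
tool_pos: [0.5415, -0.1989, 0.123]
eef_rot: [[0.569, 0.822, 0.003], [0.822, -0.569, -0.003], [-0.001, 0.004, -1.0]]
force: [1.8, 0.4, 4.9]
gripper_width: 0.039
time: 23.57
tool_pos: [0.5417, -0.1991, 0.1214]
eef_rot: [[0.569, 0.822, 0.004], [0.822, -0.569, -0.004], [-0.001, 0.005, -1.0]]
force: [-2.0, -0.2, 15.0]
gripper_width: 0.048
time: 24.57
tool_pos: [0.5417, -0.1992, 0.1214]
eef_rot: [[0.569, 0.822, 0.004], [0.822, -0.569, -0.004], [-0.001, 0.006, -1.0]]
force: [-2.7, 0.7, 14.9]
gripper_width: 0.0479
scene mid -12.55 bubble -0.46 sig 4.77 scale 0.970 w 1.50 gl 100 rms 1.25
top mid -2.55 bubble -0.17 sig 3.87 scale 0.919 w 1.50 gl 59 rms 1.71
768 plane slopes [0.0027 0.0003] z 0.1471 rect ((554.1272583007812, -133.38951110839844), (213.40945434570312, 85.80125427246094), 79.1279525756836)
knob [ 0.54283227 -0.19381765  0.17739111]
26.6167 [-2.61148767  1.34862325 13.5306968 ] 0.04825865514985336
```

Both views show the bubble centred (−0.5 and −0.2 mm), the press is a steady 14 N and the level's plane is flat. Handing in.

```bash
python3 -c "
from workcell import bot
print(bot.hand_in())"
```

```text
the job is handed in; nothing more can be done
None
```

The blue level is on the upper shelf with its hole around the knob and its vial towards the hinge. I turned the knob clockwise about 1.1 rad in three goes. I handed in with the loosened fingers pressing the level down at about 14 N, at 26.6 s of the 72 s allowed.

**Last checks before handing in:**
- **Bubble:** −0.5 mm in the scene view and −0.2 mm in the top view, after about 3 s of steady pressing.
- **Level:** its plate slopes 0.003 rad or less by depth data. Its centre measures within about 2 mm of where it belongs.
- **Fingers:** 48 mm opening around the 40 mm knob, so the push should be on the plate.
- **Shelf:** I could not read the shelf joint directly. I take it as fully down because 14 N is well over the 5–9 N needed.

**What went wrong or disagreed:**
- **First knob grip:** the fingers closed to zero on top of the knob. By depth data the tips stood about 25 mm above the reported TCP when half open. I then went lower by force and depth, and the grip held at 39 mm.
- **Opening reading:** when gripping the 16 mm fin, the gripper reported 12.4 mm.
- **Vial block:** it measured about 57 mm long in the images, not the stated 70 mm. I therefore used the two black lines and the bubble's length to read the bubble.
- **Last picture:** my final check picture was refused because the viewer's limit of 12 was used up. The last checks are therefore from numbers only, and I did not check the jar, trimmer, comb or mirror again at the end.

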